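# Sort left-hand and right-hand gearbox brackets

### The job

One left-hand and one right-hand gearbox mounting bracket lie among the parts on the cardboard; put the left-hand one in the grey bin on the robot's left and the right-hand one in the grey bin on the robot's right. A bracket is left-handed if, seen from above with its round eye pointing away from you, its single flat ear is on the left (the one with two ears is neither: it is not part of the job). Lower each bracket into its bin rather than dropping it, so that it ends standing flat on its foot on the bin's floor.

Things in the scene. Friction and masses are not known exactly. Their poses are not given: they have to be found in the camera images.
- bracket_left: Left-hand cast aluminium bracket, 0.17 kg, on its foot, any yaw. Foot 84 x 34 x 8 mm (x, y, z). Upright web along x, 10 mm thick, x -34 to 30, top at z 44: pinch it at x 0. Round eye (26 mm, 24 along y) on its front end, at x 30, z 40. One flat ear at the rear, x -42 to -18, out to 42 mm on the +y side, boss up to z 14: left when the eye points away from you. Origin: centre of the foot's underside, z up.
- bracket_right: Right-hand cast aluminium bracket, 0.17 kg, on its foot, any yaw. Foot 84 x 34 x 8 mm (x, y, z). Upright web along x, 10 mm thick, x -34 to 30, top at z 44: pinch it at x 0. Round eye (26 mm, 24 along y) on its front end, at x 30, z 40. One flat ear at the rear, x -42 to -18, out to 42 mm on the -y side, boss up to z 14: right when the eye points away from you. Origin: centre of the foot's underside, z up.
- bin_left: Grey open plastic bin for left-hand brackets, the one on the robot's left (+y), fixed to the table. Outside 180 x 170 x 55 mm (x, y, z), walls and floor 4 mm thick. Origin: centre of its underside, on the table top; z up.
- bin_right: Grey open plastic bin for right-hand brackets, the one on the robot's right (-y), fixed to the table. Outside 180 x 170 x 55 mm (x, y, z), walls and floor 4 mm thick. Origin: centre of its underside, on the table top; z up.
There are look-alikes about, which are no part of the job. What is shaped like the bracket_right but pink or turquoise is not meant.

How it is judged:
By the outcome, as a careful person would: the job done as asked, in the order asked, and still so for the second after the job is handed in, with the robot touching nothing.
It also fails if it takes over 58 s, if anything falls off the work surface, if the arm or the gripper's body presses on something with over 40 N, if the wrist force passes 120 N, or if a joint passes its speed limit or range.

### The arm

A 7-joint arm with a two-finger parallel gripper is mounted at the origin on the work surface. World frame = base frame: x ahead of the robot, y to its left, z up, the work surface at z = 0. Lengths are in m, angles in degrees, forces in N, time in s.
With the tool pointing down it reaches from about 0.35 to 0.775 m from the base axis. Payload 3.1 kg.
Tool frame: the origin (TCP) lies on the centre line of the jaws, within the pads' length; the fingertips stand 17 mm ahead of it and the grasp point (between the pads) lies 2 mm behind it (robot.tip_reach is the distance from the TCP to the fingertips, in m); z points along the fingers, y is the line along which they close (so a half turn about z gives the same grasp; the last joint's range is limited). The gripper opens to 85 mm and grips with 20 to 120 N. Pads are 22 mm wide; open, the fingers measure 114 mm over their backs; the gripper's body (76 mm by 85 mm) begins 54 mm behind the grasp point. The pads swing forward as they close: fully open they stand 13 mm farther back than shut.
Start: joints at [-76.129, 17.813, 0.802, 86.603, -0.252, 75.585, -1.558], TCP at [0.154, 0.528, 0.248] pointing down, gripper open.
Joint ranges: [-154.91, 154.91], [-16.99, 109.72], [-72.82, 74.43], [7.12, 147.25], [-82.49, 262.49], [11.32, 116.49], [-174.64, 174.64]. Speed limits (degrees/s): [159.86, 159.86, 180, 180, 180, 180, 180].

### API

Orientations are given as [roll, pitch, yaw] about the fixed x, y, z axes, in that order (R = Rz(yaw) Ry(pitch) Rx(roll)).
In Python, from station import robot, fingers, vision, workorder, recognise gives the robot as it stands. Calls block until the motion is done:
- robot.move_to(position, orientation): joint-space move of the TCP to a pose.
- robot.line_to(position, orientation=None, velocity=0.15, f_stop=None): straight line of the TCP; orientation=None keeps the orientation; velocity is the mean speed in m/s. With f_stop (N) it stops when the force on the tool has changed by that much, and returns True; else False.
- robot.move_j(angles): joint-space move.
- fingers.gripper_to(opening, force=None): opening from 0.0 (shut) to 1.0 (fully open); force is the grip in N (None keeps the last); returns when the fingers have stopped.
- robot.pause(seconds).
- robot.inverse_kinematics(position, orientation): joint angles nearest the present ones, or None.
- vision.grab_frame(name): name is "scene" or "top" or "wrist"; returns the picture (420x560x3 uint8, red, green, blue); there is no depth.
- vision.calibration(name): a dict with "mtx" (3x3 intrinsics, pixels), "k1" (the pictures are not rectified: a ray, as slopes to the right and down, at radius r is drawn at 1 + k1 r^2 times it, then the intrinsics apply), "extrinsics" (4x4, takes a point from world to camera coordinates); the wrist camera has in their place "T_tool_cam" (4x4, takes a point from camera to tool coordinates, whose origin is the TCP and whose axes are the flange's). Camera axes: x right, y up, looking along -z (the intrinsics and any distortion apply to the point x, -y, -z); pixel columns grow to the right and rows downward; lengths in m; the calibration is good to about 2 mm. A picture is of the moment at which its call begins: read the wrist's pose just before it. calibration takes no time and is no camera call.
A pose or a line that the arm cannot do raises robot.PlanningError and nothing moves.
- workorder.close_job(): hands the job in, once; it reports no verdict.
Trained networks look in the newest picture that a camera, given by its name, has taken for a name from the list of things; names that differ only in an ending like _2 or _b are one class to them, and where a whole thing is asked for, a point or a joint stands for the part that bears it (a point fixed in the world has none). Each returns a list of dicts, best first, with "p" (0 to 1); they miss things now and then, are a little off and sometimes report something else, mostly with a low value. They report only what shows in the picture. A call takes as long as a camera call. They do not tell look-alikes from the thing itself.
- recognise(label, camera): "rect" ([centre column, centre row, width, height] in pixels, round what is visible of it).
Readings, each from a call of its own:
- robot.current_time_s(): time.
- robot.current_joint_positions(): joint angles.
- robot.current_dq(): joint speeds.
- robot.current_joint_torque(): joint torques, N m.
- robot.current_tool_pos(): TCP position.
- robot.current_eef_rot(): TCP orientation.
- robot.current_contact_force(): force on the tool from outside, world axes, zero at the start.
- robot.current_torque(): the same for the moment, N m.
- robot.current_finger_gap(): opening from 0.0 (shut) to 1.0 (fully open).
Only numpy, scipy, OpenCV 4.12 (cv2) and the standard library are available. Lean on these libraries where they do the work, as an engineer would, in place of code of your own. Each camera call takes 0.05 s, during which the arm holds its last target. There are 200 camera calls.

## Working session

There is one attempt and no reset: what is moved stays moved. The work goes in short steps, each a Python script; the robot and the scene stay as the last script left them, time stands still between calls to the robot, and variables do not carry over. Pictures are saved under pics/ and viewed, on a budget of 10 in all, crops included, one or two more only if the job needs it, and the job is handed in when it is done.

```bash
ls; mkdir -p pics
python3 - <<'E'
from station import robot, fingers, vision, recognise
import cv2, numpy as np
np.set_printoptions(precision=4,suppress=True)
for n in ["top","scene"]:
    im=vision.grab_frame(n); cv2.imwrite(f"pics/{n}0.png",cv2.resize(im[:,:,::-1],(800,600),interpolation=cv2.INTER_CUBIC))
    np.save(f"pics/{n}0.npy",im)
    for l in ["bracket_left","bracket_right","bin_left","bin_right"]:
        print(n,l,[(np.round(d["rect"]),round(d["p"],2)) for d in recognise(l,n)])
    print(vision.calibration(n))
print(vision.calibration("wrist")); print(robot.current_eef_rot(),robot.current_time_s())
E
```

```text
pics
top bracket_left [(array([239., 256.,  42.,  25.]), 0.76), (array([412., 229.,  96.,  95.]), 0.48)]
top bracket_right [(array([196., 298.,  34.,  49.]), 0.67), (array([328., 257.,  42.,  27.]), 0.6), (array([125., 198.,  92.,  88.]), 0.38)]
top bin_left [(array([126., 198.,  87.,  85.]), 0.8)]
top bin_right [(array([411., 232.,  90.,  93.]), 0.97)]
{'mtx': array([[425.5925,   0.    , 275.3033],
       [  0.    , 425.5925, 214.1171],
       [  0.    ,   0.    ,   1.    ]]), 'k1': -0.0602661416303039, 'extrinsics': array([[-0.012 , -0.9999, -0.0092,  0.0028],
       [ 0.9952, -0.0128,  0.0966, -0.5328],
       [-0.0967, -0.008 ,  0.9953, -0.9016],
       [ 0.    ,  0.    ,  0.    ,  1.    ]])}
scene bracket_left [(array([314., 204.,  30.,  21.]), 0.87)]
scene bracket_right [(array([258., 192.,  28.,  28.]), 0.92), (array([144., 231.,  28.,  35.]), 0.84), (array([355., 191.,  24.,  30.]), 0.71)]
scene bin_left [(array([401., 253.,  71.,  68.]), 0.7)]
scene bin_right [(array([191., 191.,  82.,  63.]), 0.73)]
{'mtx': array([[429.2885,   0.    , 278.7659],
       [  0.    , 429.2885, 210.1943],
       [  0.    ,   0.    ,   1.    ]]), 'k1': -0.12001101084691507, 'extrinsics': array([[-0.2713,  0.9625, -0.0021,  0.1568],
       [-0.6527, -0.1824,  0.7353,  0.3127],
       [ 0.7074,  0.2008,  0.6777, -1.6022],
       [ 0.    ,  0.    ,  0.    ,  1.    ]])}
{'mtx': array([[367.9392,   0.    , 282.0134],
       [  0.    , 367.9392, 201.9355],
       [  0.    ,   0.    ,   1.    ]]), 'k1': 0.008642844133709564, 'T_tool_cam': array([[ 0.0006,  0.9484,  0.317 ,  0.0815],
       [ 1.    , -0.0007,  0.0001,  0.0008],
       [ 0.0003,  0.317 , -0.9484, -0.1247],
       [ 0.    ,  0.    ,  0.    ,  1.    ]])}
[-179.9966    0.0013  163.7431] 0.5
```

View pics/top0.png

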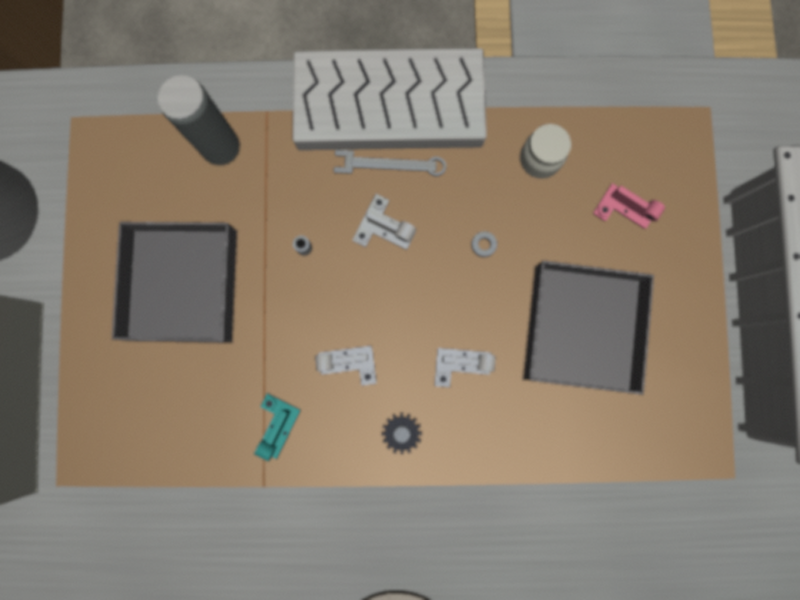

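View pics/scene0.png

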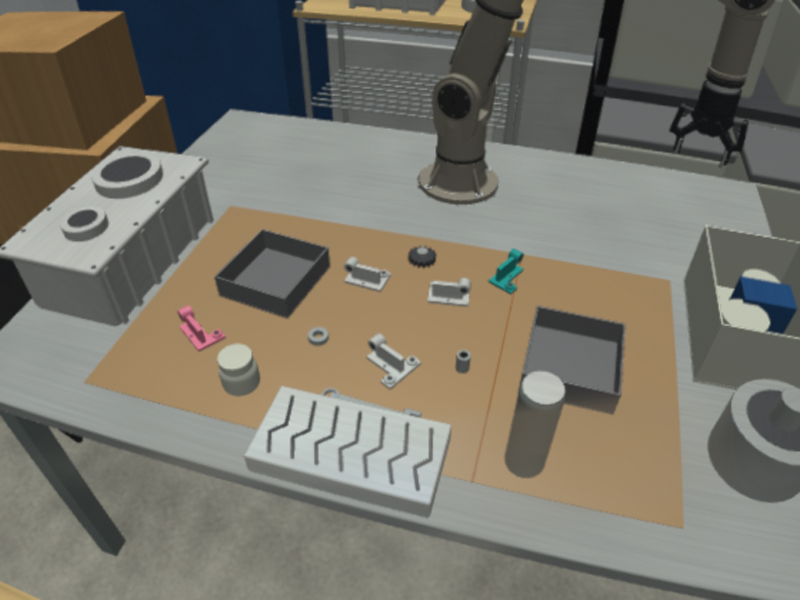

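The top view shows the left-hand bracket at (347,362): its eye points image-left and its ear is down. The right-hand bracket is at (464,362): its eye points right and its ear is down. The bracket at (385,222) has two ears, and the pink and turquoise ones are decoys. The bins are at (177,283) and (590,328).

I'll fit the bracket model's silhouette over several views, including two wrist positions.

```bash
cat > h.py <<'E'
import numpy as np, cv2
from scipy.optimize import minimize
from scipy.spatial.transform import Rotation as Ro
from station import robot, fingers, vision, workorder, recognise
np.set_printoptions(precision=4,suppress=True)
def cam(name):
    c=vision.calibration(name); E=c.get("extrinsics")
    if E is None:
        T=np.eye(4); T[:3,:3]=Ro.from_euler("xyz",robot.current_eef_rot(),degrees=True).as_matrix(); T[:3,3]=robot.current_tool_pos()
        E=np.linalg.inv(T@c["T_tool_cam"])
    return c["mtx"],c["k1"],np.array(E)
def shot(name):
    c=cam(name); return c,vision.grab_frame(name)
def proj(c,P):
    K,k,E=c; Q=np.asarray(P)@E[:3,:3].T+E[:3,3]; s=np.c_[Q[:,0],-Q[:,1]]/-Q[:,2:]
    s=s*(1+k*(s**2).sum(1,keepdims=True)); return s*[K[0,0],K[1,1]]+K[:2,2]
def unproj(c,uv,z):
    K,k,E=c; d=(np.asarray(uv,float)-K[:2,2])/[K[0,0],K[1,1]]; s=d.copy()
    for _ in range(8): s=d/(1+k*(s**2).sum(-1,keepdims=True))
    r=np.c_[s[:,0],-s[:,1],-np.ones(len(s))]@E[:3,:3]; o=-E[:3,:3].T@E[:3,3]
    return o+r*((z-o[2])/r[:,2:])
def box(x0,x1,y0,y1,z0,z1): return np.array([[x,y,z] for x in(x0,x1) for y in(y0,y1) for z in(z0,z1)])/1000
def parts(side):
    t=np.linspace(0,2*np.pi,24); e=np.array([[30+13*np.cos(a),y,40+13*np.sin(a)] for a in t for y in(-12,12)])/1000
    ys=sorted((0,side*42))
    return [box(-42,42,-17,17,0,8),box(-34,30,-5,5,8,44),box(20,40,-5,5,8,40),e,box(-42,-18,*ys,0,8)]
def pose(p,P): return P@Ro.from_euler("z",p[3]).as_matrix().T+p[:3]
def sil(c,p,side,roi,S=4):
    u0,v0,u1,v1=roi; m=np.zeros(((v1-v0)*S,(u1-u0)*S),np.uint8)
    for P in parts(side):
        q=(proj(c,pose(p,P))-[u0,v0]+.5)*S-.5
        cv2.fillConvexPoly(m,cv2.convexHull(np.round(q*16).astype(np.int32)),255,shift=4)
    return cv2.resize(m,(u1-u0,v1-v0),interpolation=cv2.INTER_AREA)/255.
def mask(im):
    # non-brown: cardboard has R well above B
    f=im.astype(float); return np.clip((45-(f[...,0]-f[...,2]))/20,0,1)
def fit(views,p0,side,free=(0,1,2,3)):
    p0=np.array(p0,float); free=list(free); V=[]
    for c,im in views:
        q=proj(c,pose(p0,np.vstack(parts(side)))); a=np.floor(q.min(0)-14).astype(int); b=np.ceil(q.max(0)+14).astype(int)
        roi=(max(a[0],0),max(a[1],0),min(b[0],560),min(b[1],420)); V.append((c,roi,mask(im)[roi[1]:roi[3],roi[0]:roi[2]]))
    def cost(d):
        p=p0.copy(); p[free]+=d*np.array([.01,.01,.01,.15])[free]
        return sum(np.abs(sil(c,p,side,r)-m).sum()/m.sum() for c,r,m in V)/len(V)
    n=len(free); s=np.vstack([np.zeros(n),np.eye(n)])
    r=minimize(cost,np.zeros(n),method="Nelder-Mead",options=dict(initial_simplex=s,xatol=.005,fatol=1e-5))
    r=minimize(cost,r.x,method="Nelder-Mead",options=dict(initial_simplex=r.x+.4*s,xatol=.005,fatol=1e-5))
    p=p0.copy(); p[free]+=r.x*np.array([.01,.01,.01,.15])[free]; return p,r.fun
def down(yaw): return [180,0,yaw]
E
python3 - <<'E'
from h import *
import pickle
T=(cam("top"),np.load("pics/top0.npy")); S=(cam("scene"),np.load("pics/scene0.npy"))
P=unproj(T[0],np.array([[347,362],[464,362]])*.7,.015); print(P)
# bins: rim corners (outer) in top picture
for b in ([[120,223],[236,224],[232,342],[114,340]],[[539,263],[652,275],[643,392],[525,380]]):
    q=unproj(T[0],np.array(b)*.7,.055); print("rim",q[:,:2].tolist(),q.mean(0))
m=P.mean(0); robot.move_to([m[0]+.02,m[1]-.0,.23],down(0))
W=[shot("wrist")]; robot.line_to([m[0]-.05,m[1],.23]); W.append(shot("wrist"))
pickle.dump((T,S,W),open("v.pkl","wb"))
for i,(s,y) in enumerate(((1,np.pi/2),(-1,-np.pi/2))):
    p0=[P[i,0],P[i,1],0,y]
    for n,v in (("TS",[T,S]),("W",W),("TSW",[T,S]+W)): print(s,n,*fit(v,p0,s))
v=np.hstack([cv2.resize(w[1],None,fx=.714,fy=.714) for w in W]); cv2.imwrite("pics/w1.png",v[:,:,::-1]); print(robot.current_time_s())
E
```

```text
[[ 0.4484  0.0682  0.015 ]
 [ 0.4462 -0.1109  0.015 ]]
rim [[0.6623169830333372, 0.4110167896212902], [0.6571377496677314, 0.23165647868930703], [0.47941183233540663, 0.23508016946216992], [0.4841337674637054, 0.4141112611856422]] [0.5708 0.323  0.055 ]
rim [[0.5913791150744665, -0.22192180129308758], [0.5714116287210624, -0.3915572573679014], [0.3982232900893734, -0.369251269886274], [0.41862303222680164, -0.19539544946658366]] [ 0.4949 -0.2945  0.055 ]
1 TS [ 0.4521  0.0709 -0.0018  1.6846] 0.1597956580539317
1 W [ 0.4531  0.0728 -0.0029  1.6933] 0.028179996582532296
1 TSW [ 0.4533  0.0719 -0.0009  1.6933] 0.10303738741912162
-1 TS [ 0.4487 -0.1106 -0.0012 -1.6627] 0.12839743528111505
-1 W [ 0.4492 -0.1103 -0.0029 -1.6734] 0.02900515498177148
-1 TSW [ 0.4492 -0.1101 -0.0013 -1.6711] 0.0845271752602303
3.475
```

View pics/w1.png

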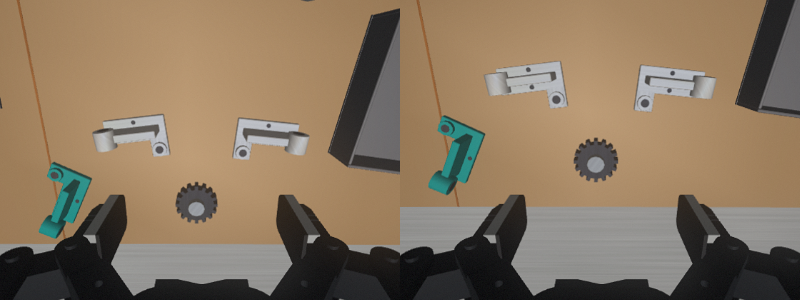

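Handedness is confirmed: the wrist views show the left bracket at (130,135) and the right one at (270,137) in the first frame. The fits agree within 2 mm, with the underside at about z=0. Now I'll fit the bins and grasp the left bracket.

```bash
cat >> h.py <<'E'
_p=parts
def parts(side): return [box(-90,90,-85,85,0,55)] if side=="bin" else _p(side)
def grasp(p,yaw):
    """p bracket pose; tool x along web"""
    x,y=p[:2]; robot.move_to([x,y,.13],down(yaw)); 
    if robot.line_to([x,y,.031+max(p[2],0)],velocity=.12,f_stop=15): print("CONTACT",robot.current_tool_pos())
    fingers.gripper_to(0,60); print("gap",robot.current_finger_gap(),"tcp",robot.current_tool_pos())
    robot.line_to([x,y,.15],velocity=.2); print("gap",robot.current_finger_gap(),"F",robot.current_contact_force(),"t",robot.current_time_s())
E
python3 - <<'E'
from h import *
import pickle
T,S,W=pickle.load(open("v.pkl","rb"))
print("binR",*fit([T,S],[.495,-.2945,0,-.134],"bin"),*fit([T],[.495,-.2945,0,-.134],"bin",(0,1,3)))
print("binL",*fit([T],[.571,.323,0,-.03],"bin",(0,1,3)),*fit([T,S],[.571,.323,0,-.03],"bin"))
for n,q in (("L",[.453,.072,.03]),("R",[.449,-.110,.03]),("bL",[.571,.323,.03]),("bR",[.495,-.295,.03])):
    print(n,[(w,robot.inverse_kinematics(q,down(w))) for w in (90,-90)])
p=[.4532,.0724,0,1.6933]
fingers.gripper_to(.6)
grasp(p,np.degrees(p[3])-180)
E
```

```text
binR [ 0.4956 -0.2985 -0.0015 -0.1375] 0.1343806814733464 [ 0.4958 -0.2981  0.     -0.1398] 0.006656823176000096
binL [ 0.5733  0.3324  0.     -0.0291] 0.006418297071725148 [ 0.5738  0.3326 -0.0016 -0.0301] 0.09953427304263679
L [(90, array([-40.4308,  25.5163,  36.6234, 116.8599, -21.6045,  44.2612,
         9.2571])), (-90, array([ -50.4982,   29.8604,   50.6631,  117.1682,  -31.5384,   47.4085,
       -161.3238]))]
R [(90, array([-19.5346,  26.5483,  39.3398, 116.3946, -23.6287,  44.9832,
        33.9093])), (-90, array([ -28.5789,   30.9243,   52.2432,  116.6672,  -33.0117,   48.2251,
       -137.2503]))]
bL [(90, array([-49.4174,  43.4346,  29.8402,  83.9627, -23.5513,  58.8895,
       -14.1111])), (-90, array([  2.6593,  56.92  , -62.0489,  81.5119,  51.0736,  72.0686,
       115.9839]))]
bR [(90, array([  3.5372,  37.2363,  36.7442,  98.4092, -26.7987,  53.4093,
        51.0204])), (-90, array([  -8.4845,   45.7261,   57.6427,   98.8409,  -43.7916,   60.9257,
       -115.7316]))]
gap 0.10879942465591043 tcp [0.4538 0.0726 0.0316]
gap 0.10347103027646404 F [-0.3827  0.0008 -1.6027] t 7.2917
```

```bash
cat >> h.py <<'E'
def place(b,side,byaw,tyaw):
    """b bin pose, byaw bracket yaw (deg) in bin, tyaw tool yaw"""
    o=Ro.from_euler("z",byaw,degrees=True).apply([0,-side*.0125,0]); x,y=(np.array(b[:2])+o[:2])
    robot.move_to([x,y,.17],down(tyaw)); c=shot("wrist")
    print("bin from here",*fit([c],[b[0],b[1],0,b[3]],"bin",(0,1,3)))
    robot.line_to([x,y,.055],velocity=.15); robot.pause(.2)
    hit=robot.line_to([x,y,.032],velocity=.025,f_stop=4); print("hit",hit,robot.current_tool_pos(),robot.current_contact_force())
    robot.pause(.1); fingers.gripper_to(.35); robot.pause(.2); robot.line_to([x,y,.17],velocity=.2)
    print("t",robot.current_time_s()); return c
E
python3 - <<'E'
from h import *
q=robot.current_joint_positions()
R=[]
for by,ty in ((88.3,-91.7),(-91.7,88.3),(70,-110),(-110,70)):
    s=1; o=Ro.from_euler("z",by,degrees=True).apply([0,-s*.0125,0]); j=robot.inverse_kinematics([.5735+o[0],.3325+o[1],.17],down(ty)); print(by,ty,None if j is None else (j,np.abs(j-q).max()))
    if j is not None: R.append((np.abs(j-q).max(),by,ty))
_,by,ty=min(R[:2]); print(by,ty)
c=place([.5735,.3325,0,-.03],1,by,ty)
im=vision.grab_frame("wrist"); cv2.imwrite("pics/w2.png",np.hstack([cv2.resize(v,None,fx=.714,fy=.714) for v in(c[1],im)])[:,:,::-1])
E
```

```text
88.3 -91.7 (array([ -0.2094,  48.66  , -61.9287,  69.7758,  41.7618,  84.0776,
       121.744 ]), np.float64(289.8772601241345))
-91.7 88.3 (array([-38.8054,  32.7399,  10.6856,  75.9281,  -6.0567,  71.8813,
       -29.597 ]), np.float64(138.5362322726023))
70 -110 (array([  0.285 ,  48.3787, -61.9248,  70.3025,  41.5614,  83.8368,
       103.6139]), np.float64(271.74711554881526))
-110 70 (array([-41.0466,  33.2411,  14.0052,  75.5123,  -8.0092,  72.1986,
       -46.8   ]), np.float64(121.3332350601996))
-91.7 88.3
bin from here [ 0.5744  0.3324  0.     -0.0309] 0.053565712400816486
hit True [0.5609 0.3328 0.0357] [0.5715 0.3819 4.0261]
t 12.7167
```

View pics/w2.png

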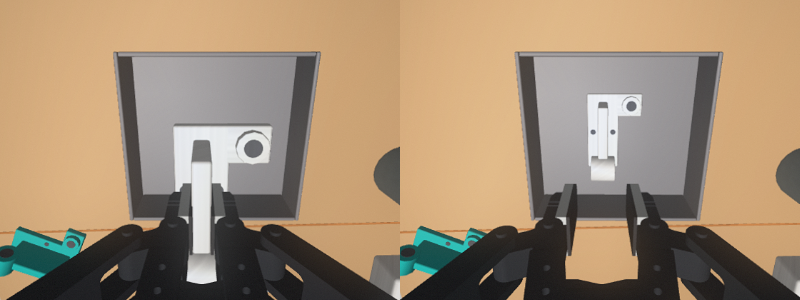

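The left bracket stands flat in its bin (frame 2, around (607,135)), and contact came at the expected floor height. Next is the right bracket.

Run:
```python
from h import *
import pickle
W=pickle.load(open("v.pkl","rb"))[2]
fingers.gripper_to(.6)
p=[.4492,-.1102,0,-1.673]
robot.move_to([p[0]-.04,p[1],.2],down(np.degrees(p[3])+180)); v=shot("wrist")
q,e=fit(W+[v],p,-1); print(q,e)
if np.hypot(*(q[:2]-p[:2]))<.004: p=[q[0],q[1],0,q[3]]
grasp(p,np.degrees(p[3])+180)
if robot.current_finger_gap()>.05:
    c=place([.4957,-.2983,0,-.138],-1,-97.9,82.1)
    im=vision.grab_frame("wrist"); t=vision.grab_frame("top")
    cv2.imwrite("pics/w3.png",np.hstack([cv2.resize(x,None,fx=.714,fy=.714) for x in(im,t)])[:,:,::-1])
```

```text
[ 0.4493 -0.1099 -0.0025 -1.6741] 0.027892440384996386
gap 0.10795766626100464 tcp [ 0.4499 -0.11    0.0316]
gap 0.10648586832417192 F [-0.6367 -0.3831 -2.3515] t 17.4583
bin from here [ 0.4963 -0.2969  0.     -0.1411] 0.06605556543326946
hit True [ 0.5079 -0.2999  0.0357] [ 0.1876 -0.4096  5.0661]
t 21.625
```

View pics/w3.png

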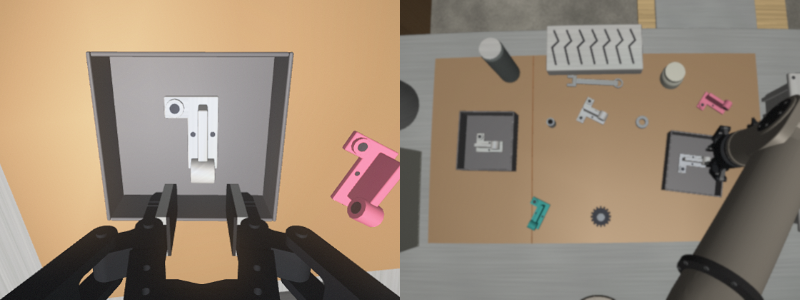

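Both brackets are upright in their bins: the wrist view shows the right one at (200,140), and the top view shows both at (488,142) and (693,160). The gripper is clear and nothing else has moved.

```bash
python3 -c "
from station import *
workorder.close_job(); print(robot.current_time_s())"
```

```text
the job is handed in; nothing more can be done
the job is handed in; nothing more can be done
```

Both brackets are in their bins, the left-hand one on the robot's left and the right-hand one on the right. I handed the job in at about 22 s on the robot's clock.

- **Picking and placing:** I located each bracket from the top, scene and wrist pictures, which agreed within about 2 mm. I gripped each by its web and lowered it until it touched the bin floor. Contact came with the TCP at 35.7 mm for both, 4 mm above the pick height, which matches the 4 mm floor.
- **Last checks:** The final wrist pictures show each bracket flat on its foot near the middle of its bin, with the gripper clear. The last top view shows both bins filled and nothing else moved.
- **Failures and disagreements:** No check failed. The fits to the scene camera pictures were the loosest, but they gave the same poses. The fits put the undersides about 1–3 mm below the table, which is roughly the calibration error.

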